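# Gauge two camera-adapter sleeves and sort them

### The arm

A 7-joint arm with a two-finger parallel gripper is mounted at the origin on a cart in front of the work surface, level with it; the furniture and walls round the work are solid. World frame = base frame: x ahead of the robot, y to its left, z up, the work surface at z = 0. Lengths are in m, angles in degrees, forces in N, time in s.
With the tool pointing down it reaches from about 0.4 to 0.85 m from the base axis. Payload 4.5 kg.
Tool frame: the origin (TCP) lies at the very end of the fingers, on their centre line; the grasp point (between the pads) lies 19 mm behind it; z points along the fingers, y is the line along which they close (so a half turn about z gives the same grasp; the last joint's range is limited). The gripper opens to 88 mm and grips with 3 to 60 N. Pads are 18 mm wide; open, the fingers measure 123 mm over their backs; the gripper's body (75 mm by 187 mm) begins 45 mm behind the grasp point.
Start: joints at [73.957, 39.483, -11.15, 89.685, 9.013, 51.709, -12.324], TCP at [0.193, -0.594, 0.239] pointing down, gripper open.
Joint ranges: [-172.22, 172.22], [-26.19, 119.32], [-84.43, 86.54], [7.71, 146.69], [-57.33, 237.33], [2.42, 119.75], [-152.13, 152.13]. Speed limits (degrees/s): [147.25, 147.25, 180, 180, 180, 180, 180].

### API

Orientations are given as a 3x3 rotation matrix whose columns are the frame's x, y, z axes.
In Python, from bench import bot gives the robot as it stands.
- The arm moves only by the tool send_rows, never from a script. Its argument "steps" is a list of rows, each a list of 4 numbers: the shift along the world's x, y, z in mm, then the turn about the world's z in degrees. A call has 1 to 8 rows; each row shifts and turns the commanded pose from where the row before left it; what a row does not reach is not made up. A row lasts 1/12 s, in which the tool goes at most 41.7 mm and 7.16 degrees, less where a joint would pass 70% of its speed; a pose out of reach is approached as far as the arm can. A call is refused whole if a number of a shift passes 41.7 or a number of a turn 7.16, either way. A call with a gripper value outside its range is refused whole. "grip" is the opening, from 0 (shut) to 1 (fully open), set as the call begins (left out, the last holds). The fingers move at their own pace and stop on an object; "force" is the grip in N (left out, the last holds). Time passes only in rows, so rows that do not move let the fingers close. It gives the time, the measured TCP pose, the force, the opening and the grip force at its end, in the units of the state.
- bot.get_obs(): the state, without advancing time (a new reading comes with each control period).
- bot.snapshot(name): name is "scene" or "top" or "wrist"; returns a dict with "color" (420x560x3 uint8, red, green, blue), "fx", "fy", "cx", "cy" (pixels), "dist_coeffs" ([k1, k2, p1, p2, k3] as OpenCV has them; the pictures are not rectified), "cam_to_world" (4x4, takes a point from camera to world coordinates); the wrist camera has in their place "mount" (4x4, takes a point from camera to tool coordinates, whose origin is the TCP and whose axes are the flange's). Camera axes: x right, y down, z forward; pixel columns grow to the right and rows downward; lengths in m; the calibration is good to about 2 mm. A picture is of the moment at which its call begins: read the wrist's pose just before it. There is no depth.
- bot.hand_in(): hands the job in; it is judged then, once.
Trained networks look in a picture, given as the dict that the camera call returned (one of the last four; its "shot" number tells which), for a name from the list of things; names that differ only in an ending like _2 or _b are one class to them, and where a whole thing is asked for, a point or a joint stands for the part that bears it (a point fixed in the world has none). Each returns a list of dicts, best first, with "confidence" (0 to 1); they miss things now and then, are a little off and sometimes report something else, mostly with a low value. They report only what shows in the picture. A call takes as long as a camera call. They do not tell look-alikes from the thing itself.
- bot.regions_of(picture, thing): "pixels" (420x560 bool, what is visible of it) and "xy" ([column, row] as shares, 0 to 1, of the picture: columns of its width, rows of its height, amid what is visible of it).
- bot.spot_point(picture, thing): "xy" ([column, row] as shares, 0 to 1, of the picture: columns of its width, rows of its height: a listed point, or the origin of a listed thing).
The state is a dict: "clock": time; "q": joint angles; "joint_velocities": joint speeds; "effort": joint torques, N m; "tool_pos": TCP position; "tcp_rot": TCP orientation; "ft_force": force on the tool from outside, world axes, zero at the start; "wrist_torque": the same for the moment, N m; "opening": finger opening in m; "grip_force": force on a finger pad.
Only numpy, scipy, OpenCV 4.12 (cv2) and the standard library are available. Lean on these libraries where they do the work, as an engineer would, in place of code of your own. Each camera call takes 0.05 s, during which the arm holds its last target. There are 200 camera calls.

### The job

One of these two flanged camera-adapter sleeves has a bore that has worn too wide. Try each one on the stepped gauge pin, sliding it down as far as it goes without forcing it, and put it away before trying the other: a sleeve that stops at the step is good and is slid into either slot of the white rack, fully home, so that it hangs upright by its flange under the metal keeper plate; the one that passes the step and comes down on the foot is worn and is stood upright in the red tray. Do not disturb the other things on the bench.

Things in the scene. Friction and masses are not known exactly. Their poses are not given: they have to be found in the camera images.
- sleeve_a: One of two bright steel flanged sleeves, alike outside, upright at the start. 100 mm long: barrel 36 mm diameter from 0 to 50 mm, flange 58 mm diameter from 50 to 55 mm, rubber-ribbed head 40 mm diameter from 55 to 100 mm (grip it there, fingertips above 70 mm). Bored right through; 0.1 to 0.2 kg. Origin: centre of the lower end; z up the axis to the head. Yaw does not matter. Good or worn? Only the gauge tells.
- sleeve_b: One of two bright steel flanged sleeves, alike outside, upright at the start. 100 mm long: barrel 36 mm diameter from 0 to 50 mm, flange 58 mm diameter from 50 to 55 mm, rubber-ribbed head 40 mm diameter from 55 to 100 mm (grip it there, fingertips above 70 mm). Bored right through; 0.1 to 0.2 kg. Origin: centre of the lower end; z up the axis to the head. Yaw does not matter. Good or worn? Only the gauge tells.
- gauge: Fixed upright steel plug gauge, 82 mm high. Origin: centre of its underside on the bench; z up the pin's axis. Over the bench: foot 70 mm diameter to 12 mm; thick part 29 mm diameter, red band, to 36.5 mm; 45-degree step to 39 mm; thin part 24 mm diameter, green band, to 74 mm; nose tapering to 16 mm diameter at 82 mm.
- gauge_step (a point): On the pin's axis at the conical step, 38 mm over the bench: the lower end of a good sleeve (bore 25.5 mm) stops here. The worn sleeve (bore 30.5 mm) passes it and the thick part and its lower end comes to the foot, 26 mm below this point.
- rack: Fixed rack 152 mm wide (y), 84 mm deep (x), 88 mm high, two slots open at the front. Origin: centre of its underside; x from the open front to the back. White slotted shelf, top at 75 mm, 8 mm thick, slots 40 mm wide; over it a steel keeper plate from 85 to 88 mm, slots 48 mm wide. A sleeve enters level from the front, flange between shelf and keeper, barrel below.
- slot_left (a point): Seat of the left slot (+y): on its centre line, at the level of the shelf's top, where the axis of a sleeve stands when fully home (it can go about 2 mm farther). The shelf's front edge is 48 mm before it. Axes as the rack's. A hanging sleeve's lower end is 50 mm below this point.
- slot_right (a point): The same for the right slot (-y).
- tray: Fixed open red plastic tray, 120 mm (x) by 105 mm (y), 30 mm high, walls 4 mm, floor 4 mm thick. Origin: centre of its underside.
- tower_pc: Black desktop computer tower, fixed, in the way of sweeping moves: 350 mm high, it stands on the left of the work, from 152 mm before (-x) to 115 mm behind its origin (centre of its underside) and 78 mm to either side.
- timer: White digital lab timer, 66x64x21 mm. Bystander; leave it where it is.
- lens_cleaner: Pale blue bottle, the nearer of two alike, 42 mm diameter, 105 mm high. Bystander; leave it where it is.
- tape_roll: Roll of masking tape lying flat, 96 mm diameter, 25 mm high. Bystander; leave it where it is.
- marker_blue: White marker with a blue cap, lying, 135 mm long, 13 mm wide. Bystander; leave it where it is.
- petri_a: Pink covered culture dish, 56 mm diameter. Bystander; leave it where it is.
Things that resemble listed ones, but are neither listed nor needed, are in the scene too. Leave any pink look-alike of the sleeve_b alone.

How it is judged (in metres and radians):
On the way, in this order (a step that is already met when the one before it is completed fails the run):
1. one of the sleeves is slid down the gauge pin as far as it goes: the good one to the step, the worn one to the foot (((horizontal distance between sleeve_a and gauge below 0.004 m and angle between sleeve_a's own z axis and vertical below 0.08 rad and z of sleeve_a in the frame of gauge between 0.005 and 0.018 m) or (horizontal distance between sleeve_b and gauge below 0.004 m and angle between sleeve_b's own z axis and vertical below 0.08 rad and z of sleeve_b in the frame of gauge between 0.03 and 0.0415 m))), for 0.2 s.
2. that sleeve is in its place (good: home in a rack slot; worn: upright in the red tray) and the other one is slid down the gauge pin as far as it goes (((((x of sleeve_b in the frame of slot_left between -0.009 and 0.006 m and y of sleeve_b in the frame of slot_left between -0.006 and 0.006 m and z of sleeve_b in the frame of slot_left between -0.054 and -0.046 m) or (x of sleeve_b in the frame of slot_right between -0.009 and 0.006 m and y of sleeve_b in the frame of slot_right between -0.006 and 0.006 m and z of sleeve_b in the frame of slot_right between -0.054 and -0.046 m)) and angle between each of sleeve_b, sleeve_a's own z axis and vertical below 0.08 rad and horizontal distance between sleeve_a and gauge below 0.004 m and z of sleeve_a in the frame of gauge between 0.005 and 0.018 m) or (x of sleeve_a in the frame of tray between -0.042 and 0.042 m and y of sleeve_a in the frame of tray between -0.036 and 0.036 m and z of sleeve_a in the frame of tray between 0 and 0.012 m and angle between sleeve_a's own z axis and vertical below 0.1 rad and horizontal distance between sleeve_b and gauge below 0.004 m and angle between sleeve_b's own z axis and vertical below 0.08 rad and z of sleeve_b in the frame of gauge between 0.03 and 0.0415 m))), for 0.2 s.
At the end, for the whole second after the job is handed in: The good sleeve (the one that stops at the gauge's step) hangs upright in either rack slot, its axis within 9 mm of the seat along the slot and 6 mm across, its flange on the shelf to 4 mm; the worn sleeve stands upright on the floor of the red tray; both are at rest (((x of sleeve_b in the frame of slot_left between -0.009 and 0.006 m and y of sleeve_b in the frame of slot_left between -0.006 and 0.006 m and z of sleeve_b in the frame of slot_left between -0.054 and -0.046 m) or (x of sleeve_b in the frame of slot_right between -0.009 and 0.006 m and y of sleeve_b in the frame of slot_right between -0.006 and 0.006 m and z of sleeve_b in the frame of slot_right between -0.054 and -0.046 m)) and angle between sleeve_b's own z axis and vertical below 0.08 rad and x of sleeve_a in the frame of tray between -0.042 and 0.042 m and y of sleeve_a in the frame of tray between -0.036 and 0.036 m and z of sleeve_a in the frame of tray between 0 and 0.012 m and angle between sleeve_a's own z axis and vertical below 0.1 rad and linear speed of each of sleeve_a, sleeve_b below 0.02 m/s); the robot touches nothing.
It fails at once if a sleeve is forced against the gauge (over 60 N) (contact force between any of sleeve_a, sleeve_b and gauge above 60 N).
It fails at once if a bystander is moved more than 25 mm (distance of any of timer, lens_cleaner, tape_roll, marker_blue, petri_a from where it was at the start of the episode above 0.025 m).
It also fails if it takes over 66 s, if anything falls off the work surface, if the arm or the gripper's body presses on something with over 40 N, if the wrist force passes 120 N, or if a joint passes its speed limit or range.

## Working session

There is one attempt and no reset: what is moved stays moved. The work goes in short steps, Python scripts to look and compute and a tool call to move; the robot and the scene stay as the last step left them, time stands still between calls to the robot, and variables do not carry over. Pictures are saved under pics/ and viewed, at most 10 in all, crops included, and the job is handed in when it is done.

Besides the shell and the picture viewer there is one more tool, called after "Request:" as name(argument=value, ...) on one line, values as JSON. send_rows: Moves the arm, as the interface text tells. Its arguments: {"type":"object","properties":{"steps":{"type":"array","items":{"type":"array","items":{"type":"number"}}},"grip":{"type":"number"},"force":{"type":"number"}},"required":["steps"]}

```bash
ls; mkdir -p pics; cat > h.py <<'E'
import numpy as np, cv2
from bench import bot
def K(p): return np.array([[p['fx'],0,p['cx']],[0,p['fy'],p['cy']],[0,0,1]],float)
def c2w(p,obs=None):
    if 'cam_to_world' in p: return np.array(p['cam_to_world'])
    T=np.eye(4);T[:3,:3]=np.array(obs['tcp_rot']);T[:3,3]=obs['tool_pos'];return T@np.array(p['mount'])
def ray(p,uv,obs=None):
    T=c2w(p,obs);n=cv2.undistortPoints(np.array([[uv]],float),K(p),np.array(p['dist_coeffs'],float))[0,0]
    return T[:3,3],T[:3,:3]@np.array([n[0],n[1],1])
def onz(p,uv,z,obs=None):
    o,d=ray(p,uv,obs);return o+d*(z-o[2])/d[2]
def proj(p,X,obs=None):
    T=np.linalg.inv(c2w(p,obs));r=cv2.Rodrigues(T[:3,:3])[0]
    return cv2.projectPoints(np.array(X,float).reshape(-1,1,3),r,T[:3,3],K(p),np.array(p['dist_coeffs'],float))[0][:,0]
def px(xy): return np.array(xy)*[560,420]
def save(p,n): cv2.imwrite('pics/'+n,cv2.cvtColor(p['color'],cv2.COLOR_RGB2BGR))
E
python3 - <<'E'
from h import *
s=bot.snapshot('scene');t=bot.snapshot('top');save(s,'s0.png');save(t,'t0.png')
for n,p in (('scene',s),('top',t)):
    print(n,np.round(p['cam_to_world'],3).tolist())
    for th in 'sleeve_a gauge gauge_step rack slot_left slot_right tray tower_pc'.split():
        for r in bot.spot_point(p,th):
            z={'gauge_step':.038,'slot_left':.075,'slot_right':.075}.get(th,0)
            u=px(r['xy']);print(th,round(r['confidence'],2),u.round(),onz(p,u,z).round(3)[:2])
o=bot.get_obs();print(o)
E
```

```text
pics
scene [[-0.451, -0.682, 0.576, -0.148], [-0.892, 0.355, -0.279, 0.318], [-0.014, -0.639, -0.769, 1.055], [0.0, 0.0, 0.0, 1.0]]
sleeve_a 0.94 [286. 262.] [ 0.45 -0.  ]
sleeve_a 0.72 [317. 250.] [ 0.445 -0.112]
sleeve_a 0.69 [242. 233.] [0.617 0.074]
gauge 0.64 [290. 217.] [ 0.604 -0.1  ]
gauge 0.63 [281. 266.] [0.445 0.018]
gauge_step 0.81 [288. 204.] [ 0.631 -0.105]
rack 0.9 [339. 201.] [ 0.59  -0.288]
slot_left 0.68 [334. 190.] [ 0.589 -0.256]
slot_left 0.64 [358. 180.] [ 0.591 -0.356]
tray 0.91 [242. 278.] [0.462 0.142]
top [[-0.007, -0.998, 0.064, 0.471], [-1.0, 0.007, 0.004, -0.053], [-0.004, -0.063, -0.998, 1.326], [0.0, 0.0, 0.0, 1.0]]
sleeve_a 0.83 [314. 240.] [ 0.447 -0.125]
sleeve_a 0.82 [267. 241.] [ 0.447 -0.   ]
sleeve_a 0.63 [234. 176.] [0.618 0.086]
gauge 0.94 [305. 178.] [ 0.613 -0.103]
gauge_step 0.73 [304. 179.] [ 0.606 -0.1  ]
rack 0.65 [381. 189.] [ 0.581 -0.306]
slot_left 0.79 [369. 181.] [ 0.597 -0.262]
slot_right 0.64 [401. 184.] [ 0.588 -0.343]
tray 0.7 [211. 238.] [0.455 0.149]
tower_pc 0.67 [305. 176.] [ 0.619 -0.103]
tower_pc 0.27 [277. 132.] [ 0.736 -0.028]
{'clock': 0.9, 'q': array([ 73.95873094,  39.48159566, -11.15041005,  89.68426171,
         9.01280796,  51.7094281 , -12.32372228]), 'joint_velocities': array([ 0.03908855, -0.03667995,  0.00737213, -0.00822933,  0.0502743 ,
       -0.0123192 , -0.06417757]), 'effort': array([-1.22002598e-04, -5.27481687e+01, -1.26674786e+00, -1.53747010e+01,
       -5.17741533e-02, -6.84770384e-04,  5.96188784e-06]), 'tool_pos': array([ 0.19294585, -0.59450599,  0.23875694]), 'tcp_rot': array([[ 9.51162913e-01,  3.08689342e-01,  4.97015106e-05],
       [ 3.08689346e-01, -9.51162909e-01, -9.62921652e-05],
       [ 1.75498682e-05,  1.06931863e-04, -9.99999994e-01]]), 'ft_force': array([0.05468104, 0.10871865, 0.06767735]), 'wrist_torque': array([0.04954402, 0.04500726, 0.03378921]), 'grip_force': 0.0, 'opening': 0.08807828838612299}
```

```bash
python3 - <<'E'
import cv2
a=cv2.imread('pics/s0.png')[120:330,130:430]; cv2.imwrite('pics/s1.png',cv2.resize(a,(800,560),interpolation=cv2.INTER_CUBIC))
a=cv2.imread('pics/t0.png')[100:310,150:450]; cv2.imwrite('pics/t1.png',cv2.resize(a,(800,560),interpolation=cv2.INTER_CUBIC))
E
```

```text
(no output)
```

View pics/s1.png

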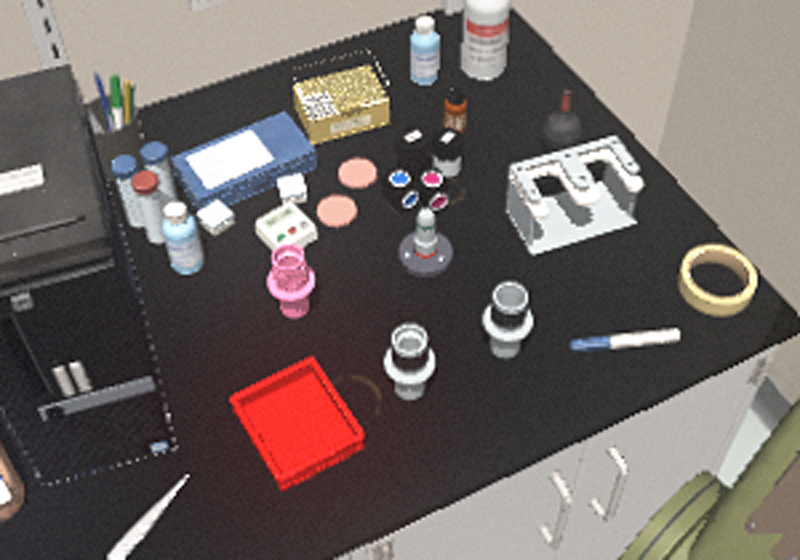

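View pics/t1.png

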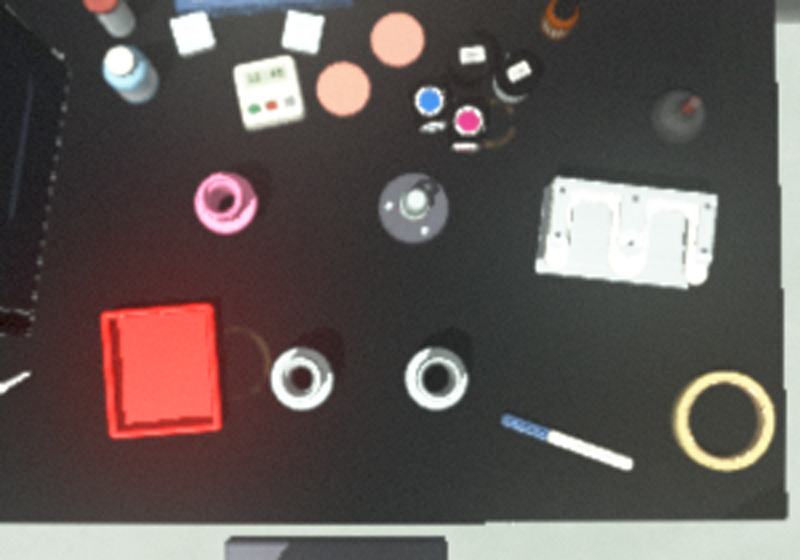

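Steel sleeves are at scene px (286,262) and (317,250). The pink one at (242,233) is the look-alike, so I'll leave it. The gauge is at (290,217), the rack at (339,201) and the tray at (242,278). The two crops show this plainly, so I'm setting out.

Request:
send_rows(steps=[[15, 33, 2, -1], [15, 33, 2, -1], [15, 33, 2, -1], [15, 33, 2, -1], [15, 33, 2, -1], [15, 33, 2, -1], [15, 33, 2, -1], [15, 33, 2, -1]], grip=1)

```text
clock: 1.57
tool_pos: [0.3135, -0.329, 0.2551]
tcp_rot: [[0.985, 0.172, 0.001], [0.172, -0.985, -0.0], [0.001, 0.001, -1.0]]
ft_force: [0.9, 0.6, -0.7]
opening: 0.0881
grip_force: 0.0
```

Request:
send_rows(steps=[[15, 33, 2, -1], [15, 33, 2, -1], [15, 33, 2, -1], [15, 33, 2, -1], [15, 33, 2, -1], [15, 33, 2, -1], [15, 33, 2, -2], [0, 0, 0, -2]])

```text
clock: 2.23
tool_pos: [0.422, -0.0919, 0.2695]
tcp_rot: [[1.0, 0.01, 0.005], [0.01, -1.0, 0.004], [0.005, -0.004, -1.0]]
ft_force: [-0.2, -0.8, 0.3]
opening: 0.0881
grip_force: 0.0
```

```bash
cat > look.py <<'E'
from h import *
import sys
o=bot.get_obs();p=bot.snapshot('wrist');save(p,sys.argv[1])
print(np.round(o['tool_pos'],4),np.round(o['tcp_rot'],3)[:2,0],o['clock'],'F',o['ft_force'].round(1),'open',o['opening'])
Z={'gauge_step':.038,'slot_left':.075,'slot_right':.075}
for th in sys.argv[2:]:
    for r in bot.spot_point(p,th):
        u=px(r['xy']);print(th,round(r['confidence'],2),u.round(),onz(p,u,Z.get(th,0),o).round(4)[:2])
E
python3 look.py w0.png sleeve_a gauge gauge_step tray slot_left slot_right; python3 -c "
from h import *
p=bot.snapshot('wrist');print(np.round(p['mount'],3).tolist(),p['fx'])
t=bot.snapshot('top');print([onz(t,(150+.375*u,100+.375*v),0).round(3) for u,v in [(35,330),(68,60),(300,378),(436,378),(160,370)]])"
```

```text
[ 0.422  -0.0919  0.2695] [1.   0.01] 2.2333 F [-0.2 -0.8  0.3] open 0.08808944087659988
sleeve_a 0.97 [210. 153.] [0.4514 0.0081]
sleeve_a 0.87 [143.  18.] [0.6154 0.0838]
gauge 0.63 [289.  21.] [ 0.6134 -0.0968]
gauge 0.46 [110. 148.] [0.4567 0.1465]
gauge_step 0.58 [293.  15.] [ 0.6086 -0.101 ]
tray 0.66 [106. 147.] [0.4577 0.1516]
slot_left 0.96 [455.  24.] [ 0.5918 -0.2652]
slot_left 0.3 [302. 156.] [ 0.4557 -0.1131]
slot_right 0.65 [523.  34.] [ 0.5838 -0.3366]
[[-0.0, -0.962, -0.274, 0.071], [1.0, -0.0, 0.0, -0.001], [-0.0, -0.274, 0.962, -0.146], [0.0, 0.0, 0.0, 1.0]] 299.17046113675985
[array([0.493, 0.276, 0.   ]), array([0.766, 0.245, 0.   ]), array([0.444, 0.011, 0.   ]), array([ 0.443, -0.124,  0.   ]), array([0.453, 0.15 , 0.   ])]
```

```bash
cat >> h.py <<'E'
from scipy.optimize import minimize
SL=[(18,0),(18,50),None,(29,50),(29,55),None,(20,55),(20,100)]
GA=[(35,0),(35,12),None,(14.5,12),(14.5,36.5),(12,39),(12,74),(8,82)]
a_=np.linspace(0,2*np.pi,40)
def sil(p,x,y,prof,obs,z0=0.,s=4):
    im=np.zeros((420*s,560*s),np.uint8);parts=[[]]
    for c in prof:
        if c is None: parts.append([])
        else: parts[-1].append(c)
    for q in parts:
        for (r1,z1),(r2,z2) in zip(q,q[1:]):
            P=[[x+r*np.cos(t)/1e3,y+r*np.sin(t)/1e3,z0+z/1e3] for r,z in((r1,z1),(r2,z2)) for t in a_]
            h=cv2.convexHull((proj(p,P,obs)*s+s/2).astype(np.float32));cv2.fillConvexPoly(im,h.astype(np.int32),255)
    return cv2.resize(im,(560,420),interpolation=cv2.INTER_AREA)/255.
def fit(p,thing,prof,obs=None,z0=0.,near=None):
    out=[]
    for r in bot.regions_of(p,thing):
        m=r['pixels'].astype(float)
        if r['confidence']<.3 or m.sum()<30: continue
        g=onz(p,px(r['xy']),z0+.05,obs)[:2]
        if near is not None and np.hypot(*(g-near))>.08: continue
        f=lambda v:np.abs(sil(p,v[0],v[1],prof,obs,z0)-m).sum()/m.sum()
        R=minimize(f,g,method='Nelder-Mead',options=dict(initial_simplex=[g,g+[.01,0],g+[0,.01]],xatol=2e-4,fatol=1e-3,maxfev=70))
        v,u=np.nonzero(m);rgb=p['color'][m>0].mean(0).round()
        out.append((R.x.round(4),round(R.fun,3),round(r['confidence'],2),rgb,(u.min(),v.min(),u.max(),v.max())))
    return out
E
python3 - <<'E'
from h import *
t=bot.snapshot('top');s=bot.snapshot('scene')
o=bot.get_obs();w=bot.snapshot('wrist')
for n,p,ob in(('top',t,None),('scene',s,None),('wrist',w,o)):
    for th,pr in(('sleeve_a',SL),('gauge',GA)):
        for r in fit(p,th,pr,ob): print(n,th,*r)
E
```

```text
top sleeve_a [0.6149 0.0817] 0.21 0.88 [224. 157. 185.] (np.int64(224), np.int64(165), np.int64(244), np.int64(186))
top sleeve_a [0.4478 0.0091] 0.646 0.68 [194. 196. 193.] (np.int64(252), np.int64(230), np.int64(273), np.int64(252))
top sleeve_a [0.7206 0.0382] 0.297 0.45 [233. 234. 225.] (np.int64(238), np.int64(120), np.int64(263), np.int64(147))
top gauge [ 0.6127 -0.1017] 0.073 0.87 [138. 141. 145.] (np.int64(292), np.int64(166), np.int64(317), np.int64(190))
scene sleeve_a [0.4452 0.0102] 0.074 0.79 [164. 164. 165.] (np.int64(274), np.int64(242), np.int64(292), np.int64(269))
scene sleeve_a [ 0.4443 -0.1172] 0.081 0.77 [147. 150. 151.] (np.int64(311), np.int64(226), np.int64(329), np.int64(253))
scene sleeve_a [0.6169 0.0826] 0.072 0.61 [220. 141. 173.] (np.int64(230), np.int64(211), np.int64(247), np.int64(238))
wrist sleeve_a [0.4468 0.0102] 0.046 0.89 [142. 146. 143.] (np.int64(160), np.int64(133), np.int64(214), np.int64(181))
wrist sleeve_a [ 0.4461 -0.1171] 0.212 0.74 [157. 162. 159.] (np.int64(273), np.int64(133), np.int64(320), np.int64(182))
wrist sleeve_a [0.6157 0.0838] 0.023 0.65 [192. 130. 154.] (np.int64(74), np.int64(0), np.int64(146), np.int64(30))
wrist gauge [ 0.614  -0.0987] 0.021 0.93 [128. 129. 132.] (np.int64(252), np.int64(0), np.int64(309), np.int64(46))
```

View pics/w0.png

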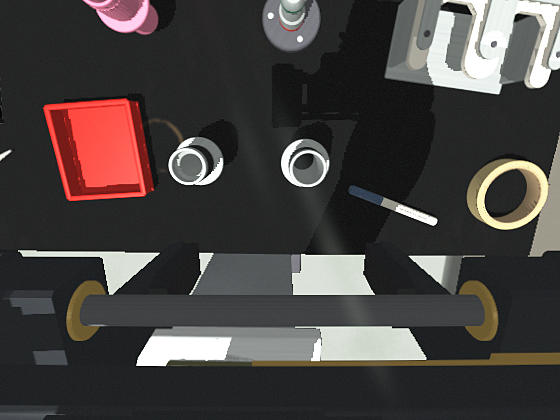

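The wrist view shows the steel sleeves at (195,160) and (305,160). I'm taking the right one first, at (0.446,-0.117).

Request:
send_rows(steps=[[7, -5, -20, 0], [7, -5, -20, 0], [7, -4, -20, 0], [7, -4, -20, 0], [0, 0, -20, 0], [0, 0, -10, 0], [0, 0, 0, 0], [0, 0, 0, 0]])

```text
clock: 3.8
tool_pos: [0.4457, -0.1174, 0.1585]
tcp_rot: [[1.0, -0.0, -0.001], [-0.0, -1.0, 0.0], [-0.001, -0.0, -1.0]]
ft_force: [-0.3, -0.0, 1.4]
opening: 0.0885
grip_force: 0.0
```

```bash
python3 - <<'E'
from h import *
o=bot.get_obs();w=bot.snapshot('wrist');save(w,'w1.png');print(o['tool_pos'],o['tcp_rot'].round(3)[:,0])
for r in fit(w,'sleeve_a',SL,o): print(*r)
for r in fit(w,'gauge',GA,o): print(*r)
E
```

```text
[ 0.44572693 -0.11737894  0.15848034] [ 1.    -0.    -0.001]
[0.4468 0.0105] 0.025 0.92 [135. 139. 136.] (np.int64(79), np.int64(171), np.int64(176), np.int64(246))
[ 0.4462 -0.1175] 0.061 0.76 [145. 149. 147.] (np.int64(250), np.int64(173), np.int64(314), np.int64(247))
[ 0.5679 -0.2684] 0.447 0.69 [166. 169. 164.] (np.int64(392), np.int64(0), np.int64(559), np.int64(104))
[0.6159 0.0841] 0.023 0.66 [196. 140. 162.] (np.int64(0), np.int64(0), np.int64(78), np.int64(29))
[ 0.6137 -0.0987] 0.026 0.64 [145. 144. 149.] (np.int64(221), np.int64(0), np.int64(301), np.int64(51))
```

Request:
send_rows(steps=[[0, 0, -20, 0], [0, 0, -20, 0], [0, 0, -20, 0], [0, 0, -16, 0], [0, 0, -8, 0], [0, 0, 0, 0]])

```text
clock: 4.45
tool_pos: [0.4457, -0.1173, 0.0741]
tcp_rot: [[1.0, -0.0, -0.001], [-0.0, -1.0, 0.0], [-0.001, -0.0, -1.0]]
ft_force: [-0.1, 0.1, -1.1]
opening: 0.088
grip_force: 0.0
```

Request:
send_rows(steps=[[0, 0, 0, 0], [0, 0, 0, 0], [0, 0, 0, 0], [0, 0, 0, 0], [0, 0, 0, 0], [0, 0, 0, 0]], grip=0, force=25)

```text
clock: 4.95
tool_pos: [0.4462, -0.1176, 0.0751]
tcp_rot: [[1.0, -0.0, 0.001], [-0.0, -1.0, -0.0], [0.001, 0.0, -1.0]]
ft_force: [1.3, -0.3, -0.3]
opening: 0.0503
grip_force: 0.0
```

Request:
send_rows(steps=[[0, 0, 5, 0], [0, 0, 15, 0], [0, 0, 20, 0], [0, 0, 20, 0], [0, 0, 20, 0], [0, 0, 20, 0], [0, 0, 5, 0], [0, 0, 0, 0]])

```text
clock: 5.62
tool_pos: [0.4466, -0.1177, 0.1809]
tcp_rot: [[1.0, -0.001, 0.003], [-0.001, -1.0, -0.001], [0.003, 0.001, -1.0]]
ft_force: [-0.4, 0.1, -2.5]
opening: 0.0395
grip_force: 25.0
```

The grip closed late, so I need to check where the sleeve sits in the hand.

```bash
cat >> h.py <<'E'
def inhand(p,o,prof=SL):
    t=np.array(o['tool_pos']);best=[]
    for r in bot.regions_of(p,'sleeve_a'):
        m=r['pixels'].astype(float)
        g=onz(p,px(r['xy']),t[2]-.02,o)[:2]
        if m.sum()<30 or np.hypot(*(g-t[:2]))>.06: continue
        rows=slice(0,int(np.nonzero(m)[0].max())+1)
        f=lambda v:np.abs(sil(p,v[0],v[1],prof,o,v[2])-m)[rows].sum()/m.sum()
        g3=np.array([t[0],t[1],t[2]-.08])
        R=minimize(f,g3,method='Nelder-Mead',options=dict(initial_simplex=[g3,g3+[.006,0,0],g3+[0,.006,0],g3+[0,0,.01]],xatol=2e-4,fatol=5e-4,maxfev=150))
        v,u=np.nonzero(m);best.append(((R.x-t).round(4),round(R.fun,3),round(r['confidence'],2),(u.min(),v.min(),u.max(),v.max())))
    return best
E
python3 - <<'E'
from h import *
o=bot.get_obs();w=bot.snapshot('wrist');save(w,'w2.png');print(o['tool_pos'],o['ft_force'],o['wrist_torque'])
for r in inhand(w,o): print(*r)
for r in fit(w,'gauge',GA,o): print(*r)
E
```

```text
[ 0.44663972 -0.11770927  0.18092152] [-0.43030832  0.11652324 -2.49533932] [ 0.01925539 -0.03538985 -0.01848768]
[ 0.0005  0.0006 -0.0877] 0.029 0.61 (np.int64(237), np.int64(190), np.int64(327), np.int64(295))
[ 0.6144 -0.0992] 0.025 0.95 [144. 145. 148.] (np.int64(226), np.int64(0), np.int64(299), np.int64(57))
```

View pics/w2.png

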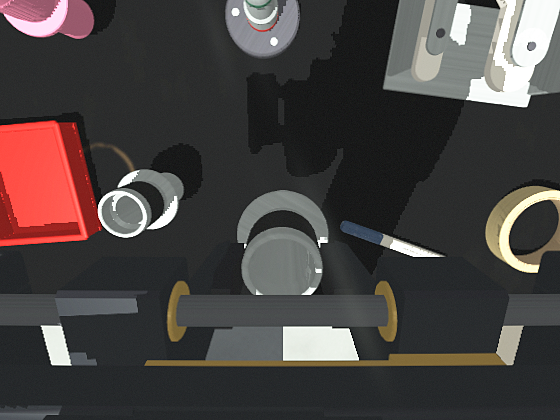

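The sleeve is upright in the hand at (283,240), with the fingertips about 88 mm up it. That's good enough. Next, over the gauge.

Request:
send_rows(steps=[[10, 0, 15, 0], [25, 3, 5, 0], [30, 4, 0, 0], [30, 4, 0, 0], [30, 4, 0, 0], [25, 3, 0, 0], [12, 0, 0, 0], [5, 0, 0, 0]])

```text
clock: 6.43
tool_pos: [0.6143, -0.0985, 0.1976]
tcp_rot: [[1.0, 0.001, -0.001], [0.001, -1.0, 0.001], [-0.001, -0.001, -1.0]]
ft_force: [-0.4, -0.2, -2.2]
opening: 0.0396
grip_force: 25.0
```

Request:
send_rows(steps=[[0, 0, 0, 0], [0, 0, 0, 0], [0, 0, 0, 0]])

```text
clock: 6.68
tool_pos: [0.6112, -0.0999, 0.199]
tcp_rot: [[1.0, -0.001, -0.003], [-0.001, -1.0, -0.0], [-0.003, 0.0, -1.0]]
ft_force: [-0.9, 0.5, -2.3]
opening: 0.0401
grip_force: 25.0
```

```bash
cat > g.py <<'E'
from h import *
import sys
o=bot.get_obs();w=bot.snapshot('wrist');save(w,sys.argv[1]);print(o['clock'],o['tool_pos'].round(4),o['ft_force'].round(1),o['opening'].round(4))
for r in inhand(w,o): print('in hand',*r,'abs',(r[0]+o['tool_pos']).round(4))
for r in fit(w,'gauge',GA,o): print('gauge',*r)
s=bot.snapshot('scene');save(s,'s_'+sys.argv[1])
E
python3 g.py w3.png
```

```text
Traceback (most recent call last):
  File "g.py", line 3, in <module>
    o=bot.get_obs();w=bot.snapshot('wrist');save(w,sys.argv[1]);print(o['clock'],o['tool_pos'].round(4),o['ft_force'].round(1),o['opening'].round(4))
                                                                                                                               ^^^^^^^^^^^^^^^^^^
AttributeError: 'float' object has no attribute 'round'
```

```bash
sed -i "s/o\['opening'\].round(4)/o['opening']/" g.py; python3 g.py w3.png
```

```text
6.7333 [ 0.6114 -0.0999  0.1994] [ 0.4  0.1 -1.9] 0.039670870352387366
in hand [ 0.0009  0.0005 -0.0863] 0.032 0.94 (np.int64(236), np.int64(190), np.int64(327), np.int64(295)) abs [ 0.6123 -0.0994  0.1131]
in hand [ 0.0142  0.001  -0.1879] 0.131 0.73 (np.int64(251), np.int64(152), np.int64(311), np.int64(197)) abs [ 0.6256 -0.0989  0.0115]
gauge [ 0.6148 -0.099 ] 0.42 0.61 [113. 114. 118.] (np.int64(251), np.int64(152), np.int64(311), np.int64(197))
```

Request:
send_rows(steps=[[2, 0, 0, 0], [0, 0, -10, 0], [0, 0, -10, 0], [0, 0, -8, 0], [0, 0, -5, 0], [0, 0, -5, 0], [0, 0, 0, 0]])

```text
clock: 7.52
tool_pos: [0.6141, -0.0994, 0.1602]
tcp_rot: [[1.0, -0.0, -0.003], [-0.0, -1.0, 0.0], [-0.003, -0.0, -1.0]]
ft_force: [0.6, -0.0, -2.3]
opening: 0.0397
grip_force: 25.0
```

Request:
send_rows(steps=[[0, 0, -4, 0], [0, 0, -4, 0], [0, 0, 0, 0]])

```text
clock: 7.77
tool_pos: [0.6146, -0.0994, 0.1531]
tcp_rot: [[1.0, -0.0, -0.001], [-0.0, -1.0, 0.0], [-0.001, -0.0, -1.0]]
ft_force: [0.8, 0.2, -1.2]
opening: 0.0398
grip_force: 25.0
```

Request:
send_rows(steps=[[0, 0, -4, 0], [0, 0, -4, 0], [0, 0, -4, 0], [0, 0, -4, 0], [0, 0, -4, 0], [0, 0, 0, 0]])

```text
clock: 8.27
tool_pos: [0.6143, -0.0994, 0.1327]
tcp_rot: [[1.0, -0.0, -0.002], [-0.0, -1.0, 0.0], [-0.002, -0.0, -1.0]]
ft_force: [0.5, 0.6, -1.5]
opening: 0.0397
grip_force: 25.0
```

Request:
send_rows(steps=[[0, 0, -2, 0], [0, 0, -2, 0], [0, 0, -1, 0], [0, 0, -1, 0], [0, 0, 0, 0]])

```text
clock: 8.68
tool_pos: [0.6149, -0.0995, 0.1276]
tcp_rot: [[1.0, -0.0, -0.0], [-0.0, -1.0, -0.0], [-0.0, 0.0, -1.0]]
ft_force: [0.7, -0.2, -1.3]
opening: 0.0395
grip_force: 25.0
```

Request:
send_rows(steps=[[0, 0, -1, 0], [0, 0, -1, 0], [0, 0, -1, 0], [0, 0, 0, 0]])

```text
clock: 9.02
tool_pos: [0.6148, -0.0995, 0.1245]
tcp_rot: [[1.0, -0.0, -0.0], [-0.0, -1.0, -0.0], [-0.0, 0.0, -1.0]]
ft_force: [0.4, -0.2, -2.1]
opening: 0.0395
grip_force: 25.0
```

Request:
send_rows(steps=[[0, 0, -1, 0], [0, 0, -1, 0], [0, 0, 0, 0]])

```text
clock: 9.27
tool_pos: [0.6148, -0.0994, 0.1226]
tcp_rot: [[1.0, -0.0, -0.0], [-0.0, -1.0, 0.0], [-0.0, -0.0, -1.0]]
ft_force: [-0.2, -0.3, -2.3]
opening: 0.0399
grip_force: 25.0
```

Request:
send_rows(steps=[[0, 0, -1, 0], [0, 0, -1, 0], [0, 0, 0, 0]])

```text
clock: 9.52
tool_pos: [0.6146, -0.0993, 0.1205]
tcp_rot: [[1.0, -0.0, -0.001], [-0.0, -1.0, 0.0], [-0.001, -0.0, -1.0]]
ft_force: [-0.5, -0.4, -1.8]
opening: 0.0398
grip_force: 25.0
```

Request:
send_rows(steps=[[0, 0, -1, 0], [0, 0, -1, 0], [0, 0, 0, 0]])

```text
clock: 9.77
tool_pos: [0.6147, -0.0994, 0.1185]
tcp_rot: [[1.0, -0.0, -0.001], [-0.0, -1.0, 0.0], [-0.001, -0.0, -1.0]]
ft_force: [-0.2, 0.4, -1.6]
opening: 0.0397
grip_force: 25.0
```

Request:
send_rows(steps=[[0, 0, -2, 0], [0, 0, -2, 0], [0, 0, -2, 0], [0, 0, -2, 0], [0, 0, -2, 0], [0, 0, -2, 0], [0, 0, 0, 0]])

```text
clock: 10.35
tool_pos: [0.6146, -0.0994, 0.1062]
tcp_rot: [[1.0, -0.0, -0.001], [-0.0, -1.0, 0.0], [-0.001, -0.0, -1.0]]
ft_force: [-0.7, 1.0, -2.1]
opening: 0.0395
grip_force: 25.0
```

Request:
send_rows(steps=[[0, 0, -1, 0], [0, 0, -1, 0], [0, 0, -1, 0], [0, 0, 0, 0]])

```text
clock: 10.68
tool_pos: [0.6148, -0.0994, 0.1036]
tcp_rot: [[1.0, -0.0, -0.0], [-0.0, -1.0, 0.0], [-0.0, -0.0, -1.0]]
ft_force: [0.0, 1.3, -1.9]
opening: 0.0396
grip_force: 25.0
```

Request:
send_rows(steps=[[0, 0, -1, 0], [0, 0, -1, 0], [0, 0, 0, 0]])

```text
clock: 10.93
tool_pos: [0.6148, -0.0995, 0.1016]
tcp_rot: [[1.0, -0.0, -0.0], [-0.0, -1.0, -0.0], [-0.0, 0.0, -1.0]]
ft_force: [-0.7, 1.2, -1.8]
opening: 0.0401
grip_force: 25.0
```

Request:
send_rows(steps=[[0, 0, -1, 0], [0, 0, 0, 0], [0, 0, 0, 0]])

```text
clock: 11.18
tool_pos: [0.6149, -0.0994, 0.1006]
tcp_rot: [[1.0, -0.0, -0.0], [-0.0, -1.0, -0.0], [-0.0, 0.0, -1.0]]
ft_force: [-1.2, 1.1, -2.5]
opening: 0.0398
grip_force: 25.0
```

It passed the step, so this sleeve is the worn one (sleeve_a). I'll release it to settle on the foot, then re-grip lower.

Request:
send_rows(steps=[[0, 0, 0, 0], [0, 0, 0, 0], [0, 0, 0, 0], [0, 0, 0, 0]], grip=0.7)

```text
clock: 11.52
tool_pos: [0.6154, -0.0999, 0.101]
tcp_rot: [[1.0, -0.001, 0.001], [-0.001, -1.0, -0.001], [0.001, 0.001, -1.0]]
ft_force: [-0.9, -0.3, 0.6]
opening: 0.0612
grip_force: 0.0
```

```bash
python3 g.py w4.png; python3 -c "
import cv2
a=cv2.imread('pics/s_w4.png')[140:260,220:400];cv2.imwrite('pics/s4c.png',cv2.resize(a,(720,480),interpolation=cv2.INTER_CUBIC))"
```

```text
11.5167 [ 0.6154 -0.0999  0.101 ] [-0.9 -0.3  0.6] 0.061201525592224255
in hand [-0.0014  0.0009 -0.0922] 0.118 0.94 (np.int64(237), np.int64(192), np.int64(324), np.int64(295)) abs [ 0.614  -0.099   0.0088]
gauge [ 0.6142 -0.099 ] 1.335 0.71 [103. 105. 107.] (np.int64(238), np.int64(169), np.int64(324), np.int64(260))
```

View pics/s4c.png

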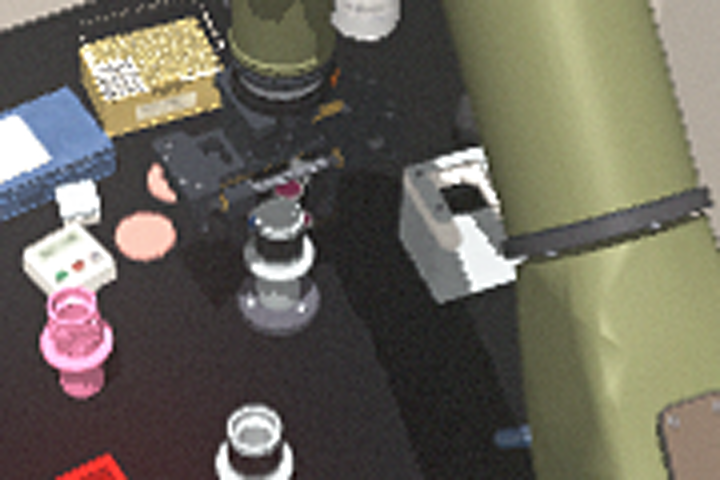

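The sleeve is down on the foot at crop (280,260). I'll re-grip lower and carry it to the tray.

Request:
send_rows(steps=[[-1, 0, -5, 0], [0, 0, -5, 0], [0, 0, -4, 0], [0, 0, 0, 0]])

```text
clock: 12.05
tool_pos: [0.6131, -0.0994, 0.0854]
tcp_rot: [[1.0, -0.0, -0.002], [-0.0, -1.0, 0.0], [-0.002, -0.0, -1.0]]
ft_force: [0.2, 0.3, -0.8]
opening: 0.062
grip_force: 0.0
```

Request:
send_rows(steps=[[0, 0, 0, 0], [0, 0, 0, 0], [0, 0, 0, 0], [0, 0, 0, 0], [0, 0, 0, 0], [0, 0, 0, 0]], grip=0, force=25)

```text
clock: 12.55
tool_pos: [0.6141, -0.0995, 0.0869]
tcp_rot: [[1.0, -0.0, 0.0], [-0.0, -1.0, -0.0], [0.0, 0.0, -1.0]]
ft_force: [-0.0, 0.1, -0.0]
opening: 0.0396
grip_force: 25.0
```

Request:
send_rows(steps=[[0, 0, 8, 0], [0, 0, 15, 0], [0, 0, 20, 0], [0, 0, 20, 0], [0, 0, 20, 0], [0, 0, 20, 0], [0, 0, 10, 0], [0, 0, 0, 0]])

```text
clock: 13.22
tool_pos: [0.6154, -0.0997, 0.2024]
tcp_rot: [[1.0, -0.0, 0.005], [-0.0, -1.0, -0.001], [0.005, 0.001, -1.0]]
ft_force: [-0.3, 0.1, -2.2]
opening: 0.0399
grip_force: 25.0
```

Request:
send_rows(steps=[[-10, 14, 0, 0], [-20, 28, 0, 0], [-25, 37, 0, 0], [-25, 37, 0, 0], [-25, 37, 0, 0], [-25, 37, 0, 0], [-18, 26, 0, 0], [-9, 13, 0, 0]])

```text
clock: 13.88
tool_pos: [0.4597, 0.1236, 0.1988]
tcp_rot: [[1.0, 0.006, -0.004], [0.006, -1.0, 0.001], [-0.004, -0.001, -1.0]]
ft_force: [0.4, 0.7, -1.7]
opening: 0.0397
grip_force: 25.0
```

Request:
send_rows(steps=[[0, 0, -15, 0], [0, 0, -25, 0], [0, 0, -20, 0], [0, 0, -10, 0], [0, 0, 0, 0]])

```text
clock: 14.3
tool_pos: [0.4615, 0.1192, 0.1271]
tcp_rot: [[1.0, 0.0, -0.006], [0.0, -1.0, -0.002], [-0.006, 0.002, -1.0]]
ft_force: [0.3, -0.4, -2.1]
opening: 0.0401
grip_force: 25.0
```

```bash
python3 - <<'E'
from h import *
o=bot.get_obs();w=bot.snapshot('wrist');save(w,'w5.png');print(o['clock'],o['tool_pos'].round(4),o['ft_force'].round(1))
for r in inhand(w,o): print('in hand',*r,'abs',(r[0]+o['tool_pos']).round(4))
for r in bot.regions_of(w,'tray')+bot.spot_point(w,'tray'): print(r['confidence'],px(r['xy']).round(),onz(w,px(r['xy']),0.,o).round(3))
E
```

```text
14.3 [0.4615 0.1192 0.1271] [ 0.3 -0.4 -2.1]
in hand [-0.0004  0.0007 -0.0779] 0.052 0.81 (np.int64(234), np.int64(194), np.int64(329), np.int64(295)) abs [0.4611 0.1199 0.0492]
0.58 [228. 178.] [0.481 0.169 0.   ]
0.83 [250. 204.] [0.457 0.149 0.   ]
```

View pics/w5.png

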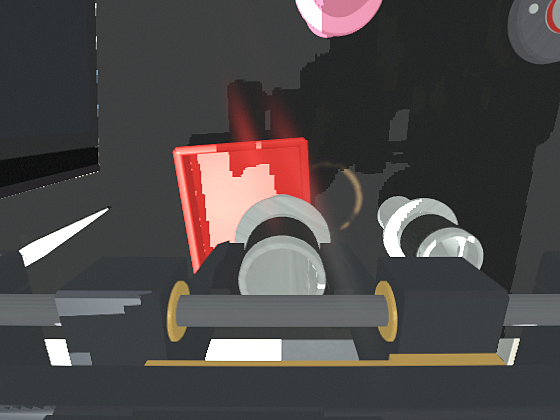

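The tray is at (240,200) and the sleeve hangs over its near-right part. I'll shift +16 mm in y, then lower.

Request:
send_rows(steps=[[0, 8, 0, 0], [0, 8, 0, 0], [0, 0, -12, 0], [0, 0, -12, 0], [0, 0, -10, 0], [0, 0, -5, 0], [0, 0, -2, 0], [0, 0, 0, 0]])

```text
clock: 15.17
tool_pos: [0.4635, 0.1358, 0.0885]
tcp_rot: [[1.0, -0.0, -0.001], [-0.0, -1.0, -0.0], [-0.001, 0.0, -1.0]]
ft_force: [-0.8, 1.0, -1.7]
opening: 0.0396
grip_force: 25.0
```

Request:
send_rows(steps=[[0, 0, -1, 0], [0, 0, -1, 0], [0, 0, 0, 0]])

```text
clock: 15.42
tool_pos: [0.4639, 0.1356, 0.087]
tcp_rot: [[1.0, -0.001, 0.001], [-0.001, -1.0, 0.0], [0.001, -0.0, -1.0]]
ft_force: [-0.3, 0.0, -1.7]
opening: 0.0399
grip_force: 25.0
```

Request:
send_rows(steps=[[0, 0, -2, 0], [0, 0, -1, 0], [0, 0, -1, 0], [0, 0, 0, 0]])

```text
clock: 15.75
tool_pos: [0.4636, 0.1356, 0.0826]
tcp_rot: [[1.0, -0.0, -0.0], [-0.0, -1.0, -0.0], [-0.0, 0.0, -1.0]]
ft_force: [-0.1, -0.0, -1.8]
opening: 0.0399
grip_force: 25.0
```

Request:
send_rows(steps=[[0, 0, -1, 0], [0, 0, -1, 0], [0, 0, 0, 0]])

```text
clock: 16.0
tool_pos: [0.4635, 0.1356, 0.0806]
tcp_rot: [[1.0, -0.0, -0.0], [-0.0, -1.0, -0.0], [-0.0, 0.0, -1.0]]
ft_force: [-0.7, -0.1, -1.9]
opening: 0.0399
grip_force: 25.0
```

Request:
send_rows(steps=[[0, 0, -1, 0], [0, 0, 0, 0], [0, 0, 0, 0]])

```text
clock: 16.25
tool_pos: [0.4636, 0.1356, 0.0797]
tcp_rot: [[1.0, -0.0, -0.0], [-0.0, -1.0, -0.0], [-0.0, 0.0, -1.0]]
ft_force: [0.7, -0.1, -2.2]
opening: 0.0398
grip_force: 25.0
```

Request:
send_rows(steps=[[0, 0, 0, 0], [0, 0, 0, 0], [0, 0, 0, 0], [0, 0, 0, 0], [0, 0, 0, 0], [0, 0, 0, 0]], grip=0.85)

```text
clock: 16.75
tool_pos: [0.4637, 0.1356, 0.0798]
tcp_rot: [[1.0, -0.0, 0.0], [-0.0, -1.0, -0.0], [0.0, 0.0, -1.0]]
ft_force: [0.3, 0.1, 0.4]
opening: 0.0749
grip_force: 0.0
```

Request:
send_rows(steps=[[0, 0, 8, 0], [0, 0, 15, 0], [0, 0, 20, 0], [0, 0, 20, 0], [0, 0, 10, 0], [0, 0, 0, 0]])

```text
clock: 17.25
tool_pos: [0.4649, 0.136, 0.1552]
tcp_rot: [[1.0, -0.001, 0.004], [-0.001, -1.0, 0.002], [0.004, -0.002, -1.0]]
ft_force: [0.9, 0.2, -1.0]
opening: 0.0751
grip_force: 0.0
```

Request:
send_rows(steps=[[-2, -12, 5, 0], [-3, -25, 0, 0], [-3, -30, 0, 0], [-3, -25, 0, 0], [-3, -20, 0, 0], [-3, -13, 0, 0], [0, 0, 0, 0], [0, 0, 0, 0]])

```text
clock: 17.92
tool_pos: [0.4459, 0.0097, 0.1574]
tcp_rot: [[1.0, -0.002, -0.001], [-0.002, -1.0, -0.0], [-0.001, 0.0, -1.0]]
ft_force: [0.1, 0.8, -0.9]
opening: 0.075
grip_force: 0.0
```

```bash
python3 - <<'E'
from h import *
o=bot.get_obs();w=bot.snapshot('wrist');save(w,'w6.png');print(o['clock'],o['tool_pos'].round(4),o['ft_force'].round(1))
for r in fit(w,'sleeve_a',SL,o): print(*r)
s=bot.snapshot('scene')
for r in fit(s,'sleeve_a',SL,None,.004): print(*r)
E
```

```text
17.9167 [0.4459 0.0097 0.1574] [ 0.1  0.8 -0.9]
[0.4632 0.138 ] 0.027 0.89 [144. 146. 144.] (np.int64(73), np.int64(152), np.int64(174), np.int64(228))
[0.4471 0.0107] 0.054 0.78 [159. 164. 161.] (np.int64(249), np.int64(173), np.int64(314), np.int64(247))
[0.4632 0.136 ] 0.082 0.91 [169. 165. 165.] (np.int64(233), np.int64(253), np.int64(252), np.int64(280))
[0.4417 0.0125] 0.086 0.75 [164. 164. 165.] (np.int64(274), np.int64(242), np.int64(292), np.int64(269))
[0.6128 0.0839] 0.067 0.57 [223. 147. 179.] (np.int64(230), np.int64(211), np.int64(247), np.int64(239))
```

The worn sleeve stands in the tray at (0.463,0.136). Next, the second sleeve.

Request:
send_rows(steps=[[1, 1, -20, 0], [0, 0, -20, 0], [0, 0, -20, 0], [0, 0, -15, 0], [0, 0, -7, 0], [0, 0, 0, 0], [0, 0, 0, 0]])

```text
clock: 18.7
tool_pos: [0.4477, 0.0121, 0.0758]
tcp_rot: [[1.0, 0.001, -0.0], [0.001, -1.0, 0.0], [-0.0, -0.0, -1.0]]
ft_force: [-0.9, -0.0, 0.3]
opening: 0.0749
grip_force: 0.0
```

Request:
send_rows(steps=[[0, 0, 0, 0], [0, 0, 0, 0], [0, 0, 0, 0], [0, 0, 0, 0], [0, 0, 0, 0], [0, 0, 0, 0], [0, 0, 0, 0], [0, 0, 0, 0]], grip=0, force=25)

```text
clock: 19.37
tool_pos: [0.4479, 0.0113, 0.076]
tcp_rot: [[1.0, -0.001, 0.001], [-0.001, -1.0, -0.0], [0.001, 0.0, -1.0]]
ft_force: [0.2, -0.6, 3.8]
opening: 0.0398
grip_force: 25.0
```

Request:
send_rows(steps=[[0, 0, 8, 0], [0, 0, 15, 0], [0, 0, 20, 0], [0, 0, 20, 0], [0, 0, 20, 0], [0, 0, 20, 0], [0, 0, 10, 0], [0, 0, 0, 0]])

```text
clock: 20.03
tool_pos: [0.4485, 0.0118, 0.1908]
tcp_rot: [[1.0, -0.0, 0.004], [-0.0, -1.0, 0.001], [0.004, -0.001, -1.0]]
ft_force: [0.3, -0.5, -1.5]
opening: 0.0404
grip_force: 25.0
```

Request:
send_rows(steps=[[15, -10, 0, 0], [28, -19, 0, 0], [30, -20, 0, 0], [30, -20, 0, 0], [30, -20, 0, 0], [22, -14, 0, 0], [12, -8, 0, 0], [0, 0, 0, 0]])

```text
clock: 20.7
tool_pos: [0.6164, -0.1023, 0.1872]
tcp_rot: [[1.0, -0.004, 0.001], [-0.004, -1.0, -0.002], [0.001, 0.002, -1.0]]
ft_force: [-0.2, 0.3, -0.6]
opening: 0.04
grip_force: 25.0
```

Request:
send_rows(steps=[[0, 0, 0, 0], [0, 0, 0, 0], [0, 0, 0, 0], [0, 0, 0, 0]])

```text
clock: 21.03
tool_pos: [0.6137, -0.0983, 0.1886]
tcp_rot: [[1.0, 0.001, -0.001], [0.001, -1.0, 0.0], [-0.001, -0.0, -1.0]]
ft_force: [-0.9, 0.1, -1.5]
opening: 0.0405
grip_force: 25.0
```

```bash
python3 g.py w7.png
```

```text
21.0333 [ 0.6137 -0.0983  0.1886] [-0.9  0.1 -1.5] 0.04053536510037968
in hand [-0.0019  0.0006 -0.0797] 0.063 0.63 (np.int64(235), np.int64(196), np.int64(331), np.int64(295)) abs [ 0.6118 -0.0977  0.1089]
gauge [ 0.6152 -0.0991] 0.326 0.89 [112. 114. 117.] (np.int64(251), np.int64(154), np.int64(315), np.int64(203))
```

Request:
send_rows(steps=[[2, -1, 0, 0], [0, 0, -10, 0], [0, 0, -10, 0], [0, 0, -6, 0], [0, 0, -5, 0], [0, 0, -4, 0], [0, 0, -4, 0], [0, 0, 0, 0]])

```text
clock: 21.9
tool_pos: [0.6161, -0.0994, 0.1487]
tcp_rot: [[1.0, 0.0, -0.002], [0.0, -1.0, 0.001], [-0.002, -0.001, -1.0]]
ft_force: [-0.9, 0.6, -1.7]
opening: 0.04
grip_force: 24.9
```

Request:
send_rows(steps=[[0, 0, -3, 0], [0, 0, -3, 0], [0, 0, 0, 0]])

```text
clock: 22.15
tool_pos: [0.6164, -0.0995, 0.1433]
tcp_rot: [[1.0, 0.0, -0.001], [0.0, -1.0, 0.001], [-0.001, -0.001, -1.0]]
ft_force: [0.1, 2.8, -1.4]
opening: 0.0404
grip_force: 24.9
```

Request:
send_rows(steps=[[0, 0.5, -3, 0], [0, 0, -3, 0], [0, 0, -3, 0], [0, 0, 0, 0]])

```text
clock: 22.48
tool_pos: [0.6163, -0.0995, 0.1341]
tcp_rot: [[1.0, -0.0, -0.001], [-0.0, -1.0, 0.0], [-0.001, -0.0, -1.0]]
ft_force: [-0.0, 4.0, -3.3]
opening: 0.0402
grip_force: 24.9
```

Request:
send_rows(steps=[[0, 0, -3, 0], [0, 0, -3, 0], [0, 0, -3, 0], [0, 0, 0, 0]])

```text
clock: 22.82
tool_pos: [0.6163, -0.0996, 0.125]
tcp_rot: [[1.0, -0.0, -0.001], [-0.0, -1.0, 0.0], [-0.001, -0.0, -1.0]]
ft_force: [-0.9, 3.5, -3.3]
opening: 0.0403
grip_force: 24.9
```

Request:
send_rows(steps=[[0, 0.7, -2, 0], [0, 0, -2, 0], [0, 0, -2, 0], [0, 0, -1, 0], [0, 0, 0, 0]])

```text
clock: 23.23
tool_pos: [0.6165, -0.0994, 0.1184]
tcp_rot: [[1.0, -0.0, -0.0], [-0.0, -1.0, -0.0], [-0.0, 0.0, -1.0]]
ft_force: [-0.7, 2.5, -1.9]
opening: 0.04
grip_force: 24.9
```

Request:
send_rows(steps=[[0, 0, -1, 0], [0, 0, -1, 0], [0, 0, 0, 0]])

```text
clock: 23.48
tool_pos: [0.6166, -0.0994, 0.1166]
tcp_rot: [[1.0, -0.0, -0.0], [-0.0, -1.0, -0.0], [-0.0, 0.0, -1.0]]
ft_force: [-1.3, 2.7, -1.1]
opening: 0.04
grip_force: 24.9
```

Request:
send_rows(steps=[[0, 0, -1, 0], [0, 0, 0, 0], [0, 0, 0, 0]])

```text
clock: 23.73
tool_pos: [0.6166, -0.0993, 0.1156]
tcp_rot: [[1.0, -0.0, -0.0], [-0.0, -1.0, -0.0], [-0.0, 0.0, -1.0]]
ft_force: [-0.5, 2.4, -1.0]
opening: 0.0402
grip_force: 24.9
```

Request:
send_rows(steps=[[0, 0, -1, 0], [0, 0, 0, 0], [0, 0, 0, 0]])

```text
clock: 23.98
tool_pos: [0.6166, -0.0993, 0.1147]
tcp_rot: [[1.0, -0.0, -0.0], [-0.0, -1.0, -0.0], [-0.0, 0.0, -1.0]]
ft_force: [-1.1, 2.4, -0.9]
opening: 0.0406
grip_force: 24.9
```

Request:
send_rows(steps=[[0, 0, 0, 0], [0, 0, 0, 0], [0, 0, 0, 0], [0, 0, 0, 0]], grip=0.7)

```text
clock: 24.32
tool_pos: [0.6169, -0.1, 0.1149]
tcp_rot: [[1.0, -0.001, 0.001], [-0.001, -1.0, -0.001], [0.001, 0.001, -1.0]]
ft_force: [0.7, 0.2, 0.0]
opening: 0.0615
grip_force: 0.0
```

```bash
python3 g.py w8.png; python3 - <<'E'
from h import *
s=bot.snapshot('scene')
for z in (.012,.038): print(z,[r[:2] for r in fit(s,'sleeve_a',SL,None,z,np.array([.614,-.1]))])
a=cv2.cvtColor(s['color'],cv2.COLOR_RGB2BGR)[140:260,220:400];cv2.imwrite('pics/s8c.png',cv2.resize(a,(720,480),interpolation=cv2.INTER_CUBIC))
t=bot.snapshot('top')
for p,z in((s,'scene'),(t,'top')):
    for th in('slot_left','slot_right'):
        for r in bot.spot_point(p,th): print(z,th,r['confidence'],onz(p,px(r['xy']),.075).round(4))
E
```

```text
24.3167 [ 0.6169 -0.1     0.1149] [0.7 0.2 0. ] 0.06151355334817195
in hand [-0.0024  0.0012 -0.0781] 0.014 0.89 (np.int64(234), np.int64(196), np.int64(329), np.int64(294)) abs [ 0.6145 -0.0988  0.0368]
gauge [ 0.6165 -0.0989] 1.522 0.75 [88. 87. 90.] (np.int64(242), np.int64(169), np.int64(320), np.int64(213))
gauge [ 0.727  -0.0406] 0.899 0.38 [252. 222. 201.] (np.int64(159), np.int64(21), np.int64(228), np.int64(94))
0.012 [(array([ 0.6334, -0.1095]), np.float64(0.058))]
0.038 [(array([ 0.6132, -0.098 ]), np.float64(0.056))]
scene slot_left 0.58 [ 0.5944 -0.2655  0.075 ]
scene slot_left 0.43 [0.4138 0.1529 0.075 ]
scene slot_right 0.72 [ 0.6023 -0.3488  0.075 ]
top slot_left 0.85 [ 0.5979 -0.2681  0.075 ]
top slot_right 0.96 [ 0.5904 -0.3384  0.075 ]
top slot_right 0.61 [ 0.3899 -0.2251  0.075 ]
top slot_right 0.57 [ 0.5933 -0.2775  0.075 ]
```

View pics/s8c.png

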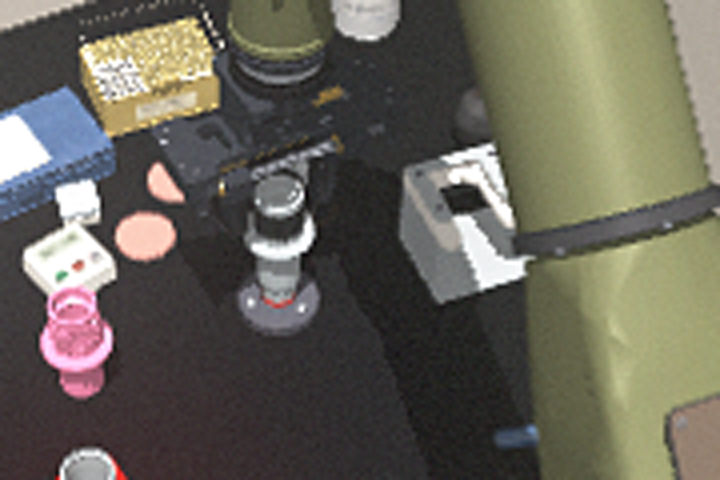

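The sleeve rests at the step: crop (278,295), with the red band showing below it. It is the good one, sleeve_b. I'll re-grip and go in front of the left slot.

Request:
send_rows(steps=[[-2, 1, 0, 0], [0, 0, 0, 0], [0, 0, 0, 0]])

```text
clock: 25.17
tool_pos: [0.6144, -0.0981, 0.1147]
tcp_rot: [[1.0, -0.0, -0.0], [-0.0, -1.0, 0.0], [-0.0, -0.0, -1.0]]
ft_force: [-0.6, 0.1, -0.3]
opening: 0.0617
grip_force: 0.0
```

Request:
send_rows(steps=[[0, 0, 0, 0], [0, 0, 0, 0], [0, 0, 0, 0], [0, 0, 0, 0], [0, 0, 0, 0], [0, 0, 0, 0]], grip=0, force=25)

```text
clock: 25.67
tool_pos: [0.6146, -0.0984, 0.1148]
tcp_rot: [[1.0, -0.0, 0.0], [-0.0, -1.0, -0.0], [0.0, 0.0, -1.0]]
ft_force: [-0.1, -0.4, 0.2]
opening: 0.0405
grip_force: 25.0
```

Request:
send_rows(steps=[[0, 0, 5, 0], [0, 0, 12, 0], [0, 0, 15, 0], [0, 0, 15, 0], [0, 0, 15, 0], [0, 0, 8, 0], [0, 0, 0, 0]])

```text
clock: 26.25
tool_pos: [0.6161, -0.0982, 0.1874]
tcp_rot: [[1.0, -0.0, 0.005], [-0.0, -1.0, -0.0], [0.005, 0.0, -1.0]]
ft_force: [0.2, 0.1, -2.8]
opening: 0.0404
grip_force: 25.0
```

Request:
send_rows(steps=[[-10, -14, 0, 0], [-20, -28, 0, 0], [-20, -30, 0, 0], [-20, -30, 0, 0], [-20, -28, 0, 0], [-12, -17, 0, 0], [-8, -10, 0, 0], [0, 0, 0, 0]])

```text
clock: 26.92
tool_pos: [0.502, -0.2582, 0.1843]
tcp_rot: [[1.0, -0.006, -0.003], [-0.006, -1.0, -0.001], [-0.003, 0.001, -1.0]]
ft_force: [-0.1, -1.1, -2.4]
opening: 0.0403
grip_force: 25.0
```

Request:
send_rows(steps=[[0, 0, 0, 0], [0, 0, 0, 0], [0, 0, 0, 0], [0, 0, 0, 0]])

```text
clock: 27.25
tool_pos: [0.5059, -0.2533, 0.1847]
tcp_rot: [[1.0, 0.003, 0.001], [0.003, -1.0, 0.001], [0.001, -0.001, -1.0]]
ft_force: [-0.5, 0.2, -2.3]
opening: 0.0406
grip_force: 25.0
```

```bash
python3 g.py w9.png; python3 look.py w9.png slot_left slot_right rack
```

```text
27.25 [ 0.5059 -0.2533  0.1847] [-0.5  0.2 -2.3] 0.0405975152852234
in hand [-0.0006  0.0005 -0.0811] 0.05 0.67 (np.int64(235), np.int64(194), np.int64(329), np.int64(294)) abs [ 0.5053 -0.2528  0.1036]
gauge [ 0.6142 -0.0992] 0.024 0.56 [169. 170. 173.] (np.int64(72), np.int64(44), np.int64(167), np.int64(119))
[ 0.505  -0.2546  0.1847] [1.    0.001] 27.45 F [ 0.5  1.3 -1.4] open 0.04032708135359974
slot_left 0.89 [296. 101.] [ 0.592  -0.2657]
slot_right 0.72 [382. 109.] [ 0.5855 -0.3359]
rack 0.78 [325. 113.] [ 0.5841 -0.3   ]
```

View pics/w9.png

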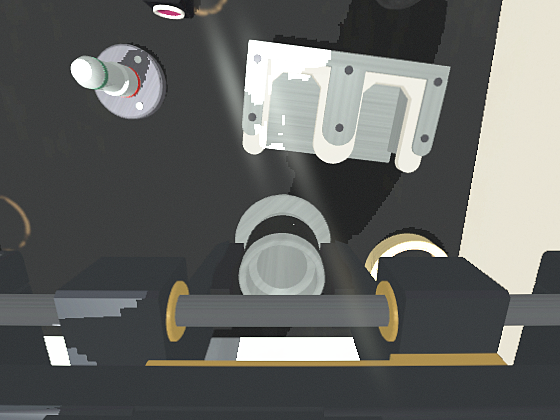

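The rack shows with prong tips at (254,145), (333,155) and (408,165), and the left slot's mouth at about (293,150). I'll fit the rack's outline to the image edges.

```bash
cat > rk.py <<'E'
from h import *
from scipy.ndimage import map_coordinates
from scipy.optimize import differential_evolution
def segs(h):
    S=[((42,-76,88),(42,76,88)),((-15,76,88),(42,76,88)),((-15,-76,88),(42,-76,88))]
    for c in(h,-h):
        for e in(1,-1):
            S.append(((-15,c+24*e,88),(2,c+24*e,88)));S.append(((-34,c+20*e,75),(-18,c+20*e,75)))
    return S
def lines(p,o,v,h):
    c,s=np.cos(v[2]),np.sin(v[2]);L=[]
    for a,b in segs(h):
        P=np.linspace(a,b,30)/1e3
        L.append(proj(p,np.c_[v[0]+c*P[:,0]-s*P[:,1],v[1]+s*P[:,0]+c*P[:,1],P[:,2]],o))
    return L
if __name__=='__main__':
    o=bot.get_obs();p=bot.snapshot('wrist');g=cv2.GaussianBlur(cv2.cvtColor(p['color'],cv2.COLOR_RGB2GRAY).astype(np.float32),(0,0),1.0)
    gm=np.minimum(np.hypot(cv2.Sobel(g,-1,1,0),cv2.Sobel(g,-1,0,1)),150)
    def f(v):return -np.mean([map_coordinates(gm,[l[:,1],l[:,0]],order=1).mean() for l in lines(p,o,v[:3],v[3])])
    R=differential_evolution(f,[(.574,.598),(-.312,-.288),(np.radians(-11),0),(34,40)],seed=1,tol=1e-6)
    x,y,a,h=R.x;print(o['tool_pos'],R.x.round(4),np.degrees(a),R.fun)
    for n,sg in(('left',1),('right',-1)):
        q=np.array([6,sg*h])/1e3;print(n,x+np.cos(a)*q[0]-np.sin(a)*q[1],y+np.sin(a)*q[0]+np.cos(a)*q[1])
    im=cv2.cvtColor(p['color'],cv2.COLOR_RGB2BGR)[30:180,235:460];im=cv2.resize(im,None,fx=3.5,fy=3.5,interpolation=cv2.INTER_CUBIC)
    for l in lines(p,o,R.x[:3],h): cv2.polylines(im,[((l-[235,30]+.5)*3.5).astype(np.int32)],False,(0,0,255),1)
    cv2.imwrite('pics/rk.png',im)
E
python3 rk.py
```

```text
[ 0.50466209 -0.25517769  0.18475838] [ 0.5826 -0.2997 -0.1089 36.5647] -6.24004210844574 -121.68517303466797
left 0.5925757974329047 -0.26400915405210235
right 0.5846270602145573 -0.33670530125183207
```

View pics/rk.png

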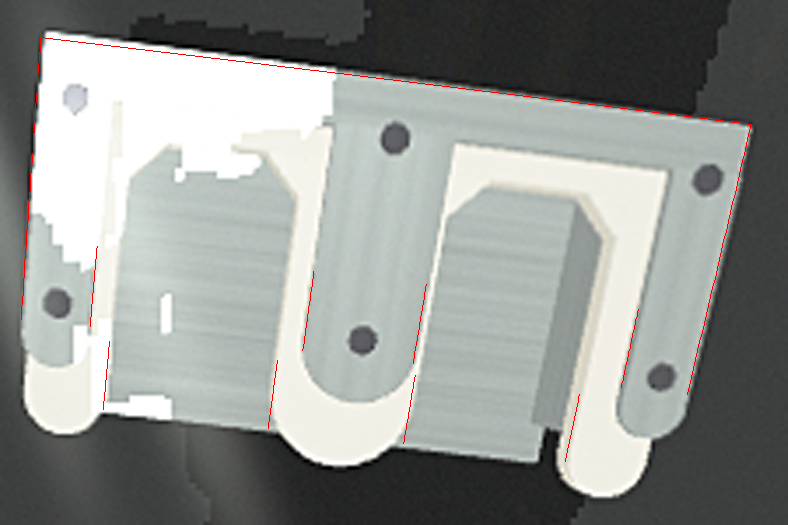

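The fit is good: yaw is -6.24° and the left seat is at (0.5926,-0.2640). I'll descend in front of the slot.

Request:
send_rows(steps=[[0, 0.8, -15, 0], [0, 0, -20, 0], [0, 0, -20, 0], [0, 0, -15, 0], [0, 0, -7, 0], [0, 0, -3.5, 0], [0, 0, 0, 0], [0, 0, 0, 0]])

```text
clock: 28.37
tool_pos: [0.5051, -0.2546, 0.1048]
tcp_rot: [[1.0, -0.0, 0.001], [-0.0, -1.0, -0.0], [0.001, 0.0, -1.0]]
ft_force: [0.1, -0.5, -1.0]
opening: 0.0401
grip_force: 25.0
```

Request:
send_rows(steps=[[0, 0, 0, 0], [0, 0, 0, 0], [0, 0, 0, 0]])

```text
clock: 28.62
tool_pos: [0.5051, -0.2546, 0.105]
tcp_rot: [[1.0, -0.0, 0.001], [-0.0, -1.0, -0.001], [0.001, 0.001, -1.0]]
ft_force: [-0.2, -0.2, -1.4]
opening: 0.0403
grip_force: 25.0
```

```bash
python3 - <<'E'
from h import *
from rk import lines
o=bot.get_obs();w=bot.snapshot('wrist');print(o['clock'],o['tool_pos'],o['ft_force'].round(1))
for r in inhand(w,o): print(*r,(r[0]+o['tool_pos']).round(4))
for r in bot.spot_point(w,'slot_left'): print(r['confidence'],onz(w,px(r['xy']),.075,o).round(4))
E
```

```text
28.6167 [ 0.50505908 -0.25462291  0.10495804] [-0.2 -0.2 -1.4]
[-0.0005  0.0006 -0.0804] 0.051 0.8 (np.int64(235), np.int64(195), np.int64(330), np.int64(295)) [ 0.5046 -0.254   0.0246]
0.61 [ 0.5909 -0.2645  0.075 ]
```

Request:
send_rows(steps=[[5, -0.5, 0, 0], [7, -0.8, 0, 0], [7, -0.8, 0, 0], [6, -0.6, 0, 0], [5, -0.6, 0, 0], [0, 0, 0, 0]])

```text
clock: 29.27
tool_pos: [0.5365, -0.2576, 0.1042]
tcp_rot: [[1.0, 0.0, 0.002], [0.0, -1.0, -0.0], [0.002, 0.0, -1.0]]
ft_force: [0.5, 0.1, -2.1]
opening: 0.0402
grip_force: 25.0
```

Request:
send_rows(steps=[[5, -0.5, 0, 0], [5, -0.6, 0, 0], [0, 0, 0, 0]])

```text
clock: 29.52
tool_pos: [0.546, -0.2588, 0.1043]
tcp_rot: [[1.0, 0.0, 0.002], [0.0, -1.0, -0.0], [0.002, 0.0, -1.0]]
ft_force: [0.2, 0.8, -1.4]
opening: 0.0404
grip_force: 25.0
```

Request:
send_rows(steps=[[5, -0.5, 0, 0], [6, -0.7, 0, 0], [6, -0.7, 0, 0], [5, -0.5, 0, 0], [0, 0, 0, 0]])

```text
clock: 29.93
tool_pos: [0.5684, -0.2611, 0.1043]
tcp_rot: [[1.0, 0.0, 0.002], [0.0, -1.0, -0.0], [0.002, 0.0, -1.0]]
ft_force: [0.1, 0.2, -0.6]
opening: 0.0403
grip_force: 25.0
```

Request:
send_rows(steps=[[5, -0.5, 0, 0], [5, -0.6, 0, 0], [4, -0.4, 0, 0], [0, 0, 0, 0]])

```text
clock: 30.27
tool_pos: [0.5819, -0.2626, 0.1043]
tcp_rot: [[1.0, 0.0, 0.002], [0.0, -1.0, -0.0], [0.002, 0.0, -1.0]]
ft_force: [0.7, -0.2, -1.5]
opening: 0.04
grip_force: 25.0
```

Another 11 mm to go.

Request:
send_rows(steps=[[4, -0.4, 0, 0], [4, -0.4, 0, 0], [2.5, -0.3, 0, 0], [0, 0, 0, 0], [0, 0, 0, 0]])

```text
clock: 30.68
tool_pos: [0.5912, -0.2637, 0.1042]
tcp_rot: [[1.0, -0.0, -0.0], [-0.0, -1.0, -0.0], [-0.0, 0.0, -1.0]]
ft_force: [-0.4, -0.4, -1.6]
opening: 0.0404
grip_force: 25.0
```

Request:
send_rows(steps=[[0, 0, -1, 0], [0, 0, -1, 0], [0, 0, 0, 0]])

```text
clock: 30.93
tool_pos: [0.5909, -0.2639, 0.1023]
tcp_rot: [[1.0, -0.001, -0.0], [-0.001, -1.0, -0.0], [-0.0, 0.0, -1.0]]
ft_force: [0.7, -0.7, -0.6]
opening: 0.04
grip_force: 25.0
```

Request:
send_rows(steps=[[1.5, -0.2, 0, 0], [0, 0, 0, 0], [0, 0, 0, 0]])

```text
clock: 31.18
tool_pos: [0.5927, -0.2641, 0.1023]
tcp_rot: [[1.0, -0.0, 0.0], [-0.0, -1.0, -0.0], [0.0, 0.0, -1.0]]
ft_force: [-1.4, -0.9, -0.6]
opening: 0.0402
grip_force: 25.0
```

Request:
send_rows(steps=[[0, 0, 0, 0], [0, 0, 0, 0], [0, 0, 0, 0], [0, 0, 0, 0], [0, 0, 0, 0], [0, 0, 0, 0]], grip=0.8)

```text
clock: 31.68
tool_pos: [0.5927, -0.264, 0.1023]
tcp_rot: [[1.0, -0.0, 0.0], [-0.0, -1.0, -0.0], [0.0, 0.0, -1.0]]
ft_force: [0.4, 0.3, 0.3]
opening: 0.0707
grip_force: 0.0
```

Request:
send_rows(steps=[[0, 0, 8, 0], [0, 0, 15, 0], [0, 0, 20, 0], [0, 0, 20, 0], [0, 0, 10, 0], [0, 0, 0, 0], [0, 0, 0, 0]])

```text
clock: 32.27
tool_pos: [0.5927, -0.264, 0.1756]
tcp_rot: [[1.0, -0.0, 0.001], [-0.0, -1.0, -0.0], [0.001, 0.0, -1.0]]
ft_force: [0.6, 0.7, -0.8]
opening: 0.0708
grip_force: 0.0
```

Request:
send_rows(steps=[[-15, 0, 5, 0], [-25, 0, 0, 0], [-25, 0, 0, 0], [-15, 0, 0, 0], [0, 0, 0, 0], [0, 0, 0, 0], [0, 0, 0, 0], [0, 0, 0, 0]])

```text
clock: 32.93
tool_pos: [0.5139, -0.2636, 0.1798]
tcp_rot: [[1.0, 0.001, 0.001], [0.001, -1.0, 0.0], [0.001, -0.0, -1.0]]
ft_force: [-0.9, -0.2, 0.2]
opening: 0.0706
grip_force: 0.0
```

```bash
python3 - <<'E'
from h import *
o=bot.get_obs();w=bot.snapshot('wrist');print(o['clock'],o['tool_pos'],o['ft_force'].round(1),o['opening'])
for r in fit(w,'sleeve_a',SL[3:],o,.025): print(*r)
im=cv2.cvtColor(w['color'],cv2.COLOR_RGB2BGR)[0:180,200:470];w_=cv2.resize(im,(420,280),interpolation=cv2.INTER_CUBIC)
s=bot.snapshot('scene');a=cv2.cvtColor(s['color'],cv2.COLOR_RGB2BGR)[150:300,215:375]
cv2.imwrite('pics/end.png',np.hstack([w_,cv2.resize(a,(300,280),interpolation=cv2.INTER_CUBIC)]))
for r in fit(s,'sleeve_a',SL,None,.004,np.array([.46,.136])): print(*r)
E
```

```text
32.9333 [ 0.51394673 -0.26355663  0.17981618] [-0.9 -0.2  0.2] 0.07059488653690292
[ 0.5929 -0.2638] 0.308 0.59 [206. 213. 209.] (np.int64(251), np.int64(73), np.int64(315), np.int64(147))
[0.4628 0.1356] 0.082 0.7 [166. 159. 160.] (np.int64(233), np.int64(253), np.int64(252), np.int64(280))
```

View pics/end.png

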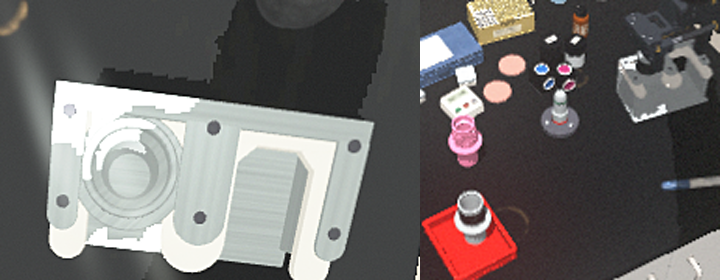

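The good sleeve hangs in the left slot under the keeper, at (130,170) in the left panel. The worn one stands in the tray, at (470,220) in the right panel. Both positions match their targets, so I'm handing in.

```bash
python3 -c "
from bench import bot
print(bot.hand_in())"
```

```text
the job is handed in; nothing more can be done
None
```

The job is handed in: the good sleeve (sleeve_b) hangs fully home in the rack's left slot and the worn one (sleeve_a) stands upright in the red tray, at about 33 of the 66 s by the robot's clock; no verdict was returned.

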